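# Line up the control vials along the tray's fence and lock the retaining bar behind them

### The arm

A 7-joint arm with a two-finger parallel gripper is mounted at the origin on the work surface. World frame = base frame: x ahead of the robot, y to its left, z up, the work surface at z = 0. Lengths are in m, angles in rad, forces in N, time in s.
With the tool pointing down it reaches from about 0.425 to 0.925 m from the base axis. Payload 6.8 kg.
Tool frame: the origin (TCP) lies between the finger pads; the fingertips stand 17 mm ahead of it and the grasp point (between the pads) lies 2 mm behind it; z points along the fingers, x is the direction in which the jaws open and shut, and the axes are right-handed (so a half turn about z gives the same grasp; the last joint's range is limited). The gripper opens to 85 mm and grips with 20 to 120 N. Pads are 22 mm wide; open, the fingers measure 114 mm over their backs; the gripper's body (76 mm by 85 mm) begins 54 mm behind the grasp point. The pads swing forward as they close: fully open they stand 13 mm farther back than shut.
Start: joints at [-1.213, 0.477, 0.022, 1.555, -0.011, 1.109, -0.083], TCP at [0.303, 0.603, 0.248] pointing down, gripper open.
Joint ranges: [-2.96, 2.96], [-0.34, 2.1], [-1.41, 1.46], [0.24, 2.44], [-1.37, 4.51], [0.17, 1.92], [-2.96, 2.96]. Speed limits (rad/s): [2.39, 2.39, 3.14, 3.14, 3.14, 3.14, 3.14].

### API

Orientations are given as a unit quaternion [w, x, y, z].
In Python, from station import readout, read_camera, get_calibration, bot, models gives the robot as it stands.
- The arm moves only by the tool carry_out, never from a script. Its argument "deltas" is a list of rows, each a list of 2 entries, a list of its own where there are three numbers: the shift along the tool's x, y, z in cm, then the turn about the tool's z in degrees. A call has 1 to 10 rows; each row is the pose to reach, as a shift and turn from the pose measured when the call began, along the tool's axes at that moment; what a row does not reach only later rows make up. A row lasts 1/8 s, in which the tool goes at most 62.5 mm and 10.7 degrees, less where a joint would pass 70% of its speed; a pose out of reach is approached as far as the arm can. A call with a gripper value outside its range is refused whole. "hand" is the opening, from 0 (shut) to 1 (fully open), set as the call begins (left out, the last holds). The fingers move at their own pace and stop on an object; "newtons" is the grip in N (left out, the last holds). Time passes only in rows, so rows that repeat a pose let the fingers close. It gives the time, the measured TCP pose, the force and the opening at its end, in the units of the state.
- readout.get_obs(): the state, without advancing time (a new reading comes with each control period).
- read_camera(name): name is "scene" or "top" or "wrist"; returns the picture (400x640x3 uint8, red, green, blue); there is no depth.
- get_calibration(name): a dict with "fov_y" (degrees; the focal length in pixels is half the picture's height over the tangent of half this angle, whatever the lens; pixels are square), "cx", "cy" (the principal point, pixels), "world_from_camera" (4x4, takes a point from camera to world coordinates). Camera axes: x right, y down, z forward; pixel columns grow to the right and rows downward; lengths in m; the calibration is good to about 2 mm. A picture is of the moment at which its call begins: read the wrist's pose just before it. get_calibration takes no time and is no camera call; for the wrist camera it gives the pose at the moment of the call.
- bot.hand_in(): hands the job in, once; it reports no verdict.
Trained networks look in the newest picture that a camera, given by its name, has taken for a name from the list of things; names that differ only in an ending like _2 or _b are one class to them, and where a whole thing is asked for, a point or a joint stands for the part that bears it (a point fixed in the world has none). Each returns a list of dicts, best first, with "score" (0 to 1); they miss things now and then, are a little off and sometimes report something else, mostly with a low value. They report only what shows in the picture. A call takes as long as a camera call. They do not tell look-alikes from the thing itself.
- models.spot_in(query, camera): "centre" ([row, column] in pixels, amid what is visible of it).
The state is a dict: "t": time; "q": joint angles; "joint_vel": joint speeds; "joint_torque": joint torques, N m; "eef_pos": TCP position; "tool_rot": TCP orientation; "contact_force": force on the tool from outside, world axes, zero at the start; "torque": the same for the moment, N m; "gripper_width": opening from 0.0 (shut) to 1.0 (fully open).
Only numpy, scipy, OpenCV 4.12 (cv2) and the standard library are available. Lean on these libraries where they do the work, as an engineer would, in place of code of your own. Each camera call takes 0.05 s, during which the arm holds its last target. There are 200 camera calls.

### The job

Take the vial tray by its handle and tip it up so that the four control vials slide down into a single row along the fence, then lower it gently until it stands flat on the bench again. Now fit the retaining bar behind the row so the vials stay put on the mixer: lower its two keyholes over the tray's headed studs, slide the bar along the fence, away from the robot, until both studs are fully home in the narrow ends of the slots, and let go. Keep the gripper off the vials, keep them upright, do not drop the tray, and leave the other things on the bench where they are.

Things in the scene. Friction and masses are not known exactly. Their poses are not given: they have to be found in the camera images.
- tray: Loose stainless vial tray, 0.7 kg. Origin: centre of its underside, on the bench; z up, +y from handle to fence, x along the fence, +x away from the robot. Floor plate 264 (x) x 226 (y) mm, upper face at z = 11 mm; rims up to z = 23 mm on three sides. Stands on two rubber strips along x with outer edges at y = +-110; lifted by the handle it pivots on the bench about the edge y = +110, z = 0, without slipping
- tray_handle (a point): Middle of the tray's handle: a round dark bar, 12 mm diameter, parallel to the tray's x, 110 mm long, centre line at tray y = -128, z = 78 mm, free all round. Can be pinched from above, closing across it (along the tray's y); it turns between the fingers as the tray tilts. Lifting takes about 4 N
- fence_mid (a point): Foot of the inner face of the tray's fence (tall wall at +y, top 28 mm above the tray floor) at its middle: tray 0, 110, 11 mm; axes as the tray's. Vials start to slide at a tilt of about 0.2 to 0.3 rad; 0.4 to 0.55 rad brings them all down within a second, each straight to the fence; over 0.75 rad upsets them
- stud_near (a point): Foot, on the tray floor, of the headed stud nearer the robot (tray x = -92, y = 61, z = 11 mm). Upright: neck 6 mm diameter and 6.5 mm tall under a brass head 13.6 mm in diameter, 3.5 mm thick, top 10 mm above the tray floor; axes as the tray's
- stud_far (a point): The same for the other stud, tray x = +92, y = 61, z = 11 mm
- bar: Loose aluminium retaining bar, 0.18 kg, standing on its flange. Origin: centre of the flange's underside, z up, x along the bar. Flange 232 (x) x 34 (y) x 4 mm; a web up to z = 26 mm along its +y edge goes towards the vials. Each keyhole: a hole 20 mm across, a 9 mm wide slot 16 mm towards its -x. Bar x parallel to tray x, origin at tray y = 61, x = -8 mm to lower it, then x = +8 when slid home
- bar_grip (a point): Grip point of the bar, 68 mm above its underside: middle of a blue grip on the flange's centre, 50 mm long (x), 12 mm thick (y), from 52 to 82 mm above the underside. Pinch from above across y; with the bar fitted, fingertips 45 mm or more above its underside pass clear over the vials
- bar_hole_near (a point): Centre of the near keyhole's round hole, on the flange's underside (bar x = -84, y = 0)
- bar_hole_far (a point): Centre of the far keyhole's round hole, on the flange's underside (bar x = +100, y = 0)
- bar_slot_near (a point): Where the near stud's axis lies when fully home in the narrow end of the slot (bar x = -100, y = 0, underside)
- bar_slot_far (a point): The same for the far stud (bar x = +84, y = 0, underside)
- vial1: Squat amber glass control vial with a red cap, standing loose on the tray floor: 28 mm diameter, 38 mm high, 30 g. Origin: centre of its underside; z up. In the row its axis is 14 mm from the fence's inner face
- vial2: Squat amber glass control vial with a blue cap, standing loose on the tray floor: 28 mm diameter, 38 mm high, 30 g. Origin: centre of its underside; z up. In the row its axis is 14 mm from the fence's inner face
- vial3: Squat amber glass control vial with a green cap, standing loose on the tray floor: 28 mm diameter, 38 mm high, 30 g. Origin: centre of its underside; z up. In the row its axis is 14 mm from the fence's inner face
- vial4: Squat amber glass control vial with a yellow cap, standing loose on the tray floor: 28 mm diameter, 38 mm high, 30 g. Origin: centre of its underside; z up. In the row its axis is 14 mm from the fence's inner face
- specimen_cup: Bystander: specimen cup, white, yellow screw lid, 64 mm diameter, 70 mm high; origin at its underside. To be left alone
- strip_canister: Bystander: test-strip canister, white and blue, 49 mm diameter, 120 mm high; origin at its underside. To be left alone
- reagent: Bystander: reagent bottle, white bottle with blue cap, 72 mm diameter, 170 mm high; origin at its underside. To be left alone
- marker: Bystander: marker pen, white with a black cap, 130 mm long, lying on the bench; origin at its underside. To be left alone
- pipette: Bystander: pipette, grey and white hand pipette, 240 mm long, lying on the bench; origin at its underside. To be left alone
- timer: Bystander: bench timer, white, 65 x 65 x 18 mm; origin at its underside. To be left alone
Not all that is in view belongs to the job. There is more than one size of the bar; the one meant has the size given above.

How it is judged:
By the outcome, as a careful person would: the job done as asked, in the order asked, and still so for the second after the job is handed in, with the robot touching nothing.
It also fails if it takes over 64 s, if anything falls off the work surface, if the arm or the gripper's body presses on something with over 40 N, if the wrist force passes 120 N, or if a joint passes its speed limit or range.

## Working session

There is one attempt and no reset: what is moved stays moved. The work goes in short steps, Python scripts to look and compute and a tool call to move; the robot and the scene stay as the last step left them, time stands still between calls to the robot, and variables do not carry over. Pictures are saved under pics/ and viewed, about 8 in all and at most 12, crops included, and the job is handed in when it is done.

Besides the shell and the picture viewer there is one more tool, called after "Request:" as name([rows], argument=value, ...), one row to a line, values as JSON. carry_out: Moves the arm, as the interface text tells. Its arguments: {"type":"object","properties":{"deltas":{"type":"array"},"hand":{"type":"number"},"newtons":{"type":"number"}},"required":["deltas"]}

```bash
mkdir -p pics; ls; cat > h.py <<'E'
import numpy as np, cv2
from station import readout, read_camera, get_calibration, bot, models
from scipy.spatial.transform import Rotation as R
def K(c):
    f=200/np.tan(np.radians(c["fov_y"])/2); return f,c["cx"],c["cy"]
def ray(c,rc):
    f,cx,cy=K(c); T=np.array(c["world_from_camera"]); d=T[:3,:3]@np.array([(rc[1]-cx)/f,(rc[0]-cy)/f,1]); return T[:3,3],d
def at_z(c,rc,z):
    o,d=ray(c,rc); return o+d*(z-o[2])/d[2]
def proj(c,p):
    f,cx,cy=K(c); T=np.array(c["world_from_camera"]); q=T[:3,:3].T@(np.array(p)-T[:3,3]); return np.array([cy+f*q[1]/q[2],cx+f*q[0]/q[2]])
def save(name,im): cv2.imwrite("pics/"+name,cv2.cvtColor(im,cv2.COLOR_RGB2BGR))
def tool():
    o=readout.get_obs(); w,x,y,z=o["tool_rot"]; return np.array(o["eef_pos"]),R.from_quat([x,y,z,w]).as_matrix(),o
E
python3 - <<'E'
from h import *
ims={n:read_camera(n) for n in("top","scene")}
save("a.png",ims["top"]); save("b.png",ims["scene"])
Z=dict(tray_handle=.078,fence_mid=.011,stud_near=.021,stud_far=.021,bar_grip=.082,bar=.004,bar_hole_near=.004,bar_hole_far=.004,bar_slot_near=.004,bar_slot_far=.004,vial1=.049,tray=.011,vial2=.049,vial3=.049,vial4=.049)
for n in("top",):
  c=get_calibration(n); print(n,np.round(np.array(c["world_from_camera"]),3).tolist(),K(c))
  for q,z in Z.items():
    print(q,[(round(d["score"],2),np.round(d["centre"]).tolist(),np.round(at_z(c,d["centre"],z),3)[:2].tolist()) for d in models.spot_in(q,n)[:3]])
p,M,o=tool(); print(p,M.round(3),o["t"])
E
```

```text
pics
top [[-0.026, -0.987, 0.161, 0.34], [-1.0, 0.023, -0.018, 0.058], [0.014, -0.162, -0.987, 1.457], [0.0, 0.0, 0.0, 1.0]] (np.float64(448.8135919915044), 318.6800898716928, 198.7139913169305)
tray_handle [(0.68, [209.0, 370.0], [0.529, -0.126])]
fence_mid [(0.86, [209.0, 371.0], [0.538, -0.139]), (0.15, [221.0, 451.0], [0.493, -0.397])]
stud_near [(0.71, [212.0, 366.0], [0.529, -0.12]), (0.25, [287.0, 208.0], [0.302, 0.386])]
stud_far [(0.87, [210.0, 370.0], [0.533, -0.135])]
bar_grip [(0.9, [211.0, 269.0], [0.529, 0.187]), (0.85, [174.0, 218.0], [0.649, 0.345]), (0.85, [121.0, 365.0], [0.814, -0.124])]
bar [(0.95, [211.0, 269.0], [0.541, 0.194]), (0.87, [173.0, 219.0], [0.67, 0.359]), (0.61, [122.0, 364.0], [0.836, -0.129])]
bar_hole_near [(0.93, [170.0, 213.0], [0.68, 0.379]), (0.63, [216.0, 269.0], [0.526, 0.195]), (0.63, [125.0, 363.0], [0.828, -0.124])]
bar_hole_far [(0.63, [213.0, 271.0], [0.534, 0.186]), (0.63, [175.0, 218.0], [0.664, 0.361]), (0.61, [124.0, 364.0], [0.828, -0.13])]
bar_slot_near [(0.7, [211.0, 267.0], [0.542, 0.2]), (0.61, [171.0, 210.0], [0.677, 0.386]), (0.55, [121.0, 367.0], [0.84, -0.14])]
bar_slot_far [(0.84, [175.0, 213.0], [0.665, 0.378]), (0.83, [123.0, 363.0], [0.835, -0.125]), (0.75, [211.0, 272.0], [0.542, 0.183])]
vial1 [(0.42, [216.0, 385.0], [0.511, -0.178]), (0.4, [201.0, 360.0], [0.559, -0.099])]
tray [(0.8, [210.0, 368.0], [0.534, -0.128])]
vial2 [(0.42, [216.0, 385.0], [0.511, -0.178]), (0.4, [201.0, 360.0], [0.559, -0.099])]
vial3 [(0.42, [216.0, 385.0], [0.511, -0.178]), (0.4, [201.0, 360.0], [0.559, -0.099])]
vial4 [(0.42, [216.0, 385.0], [0.511, -0.178]), (0.4, [201.0, 360.0], [0.559, -0.099])]
[0.30315525 0.60310175 0.24832295] [[ 0.449  0.893 -0.   ]
 [ 0.893 -0.449  0.   ]
 [ 0.    -0.    -1.   ]] 0.85
```

View pics/a.png

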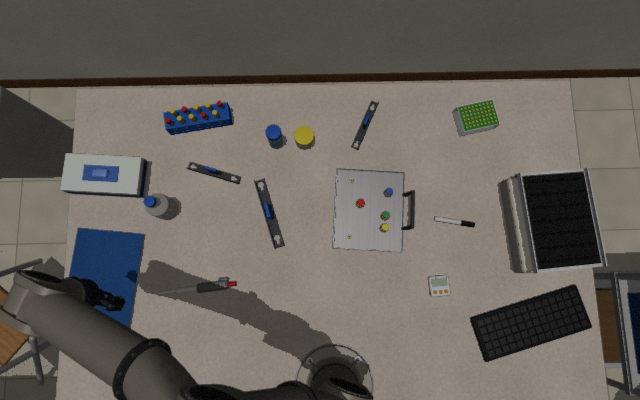

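View pics/b.png

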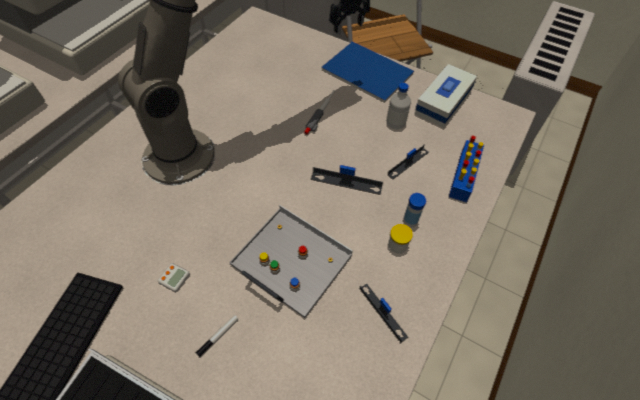

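The top view shows the tray (col 335–405, rows 168–250), with its fence to the left (world +y) and its handle at col 408. The middle bar, at about (211,269), is about 69 px long, which fits 232 mm. The other two are about 53 px.

```bash
python3 - <<'E'
from h import *
im=cv2.imread("pics/a.png")[160:260,245:420]
b=cv2.imread("pics/b.png")[150:320,225:395]
a=cv2.resize(im,None,fx=4.5,fy=4.5,interpolation=cv2.INTER_CUBIC)
cv2.imwrite("pics/c.png",a)
E
```

```text
(no output)
```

View pics/c.png

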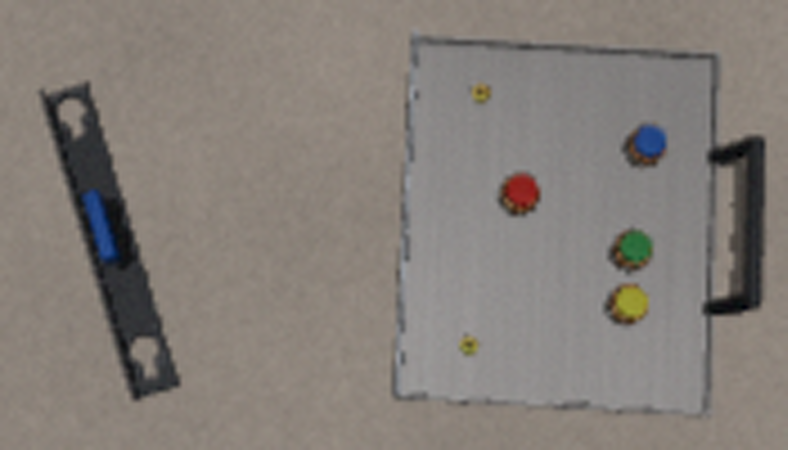

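```bash
cat >> h.py <<'E'
def go(p_w,heading=None):
    "shift (cm, tool axes) and turn (deg) to bring the TCP to p_w with tool x at the heading (deg, mod 180)"
    p,M,o=tool(); s=M.T@(np.array(p_w)-p)*100
    t=0
    if heading is not None:
        h=np.degrees(np.arctan2(M[1,0],M[0,0])); t=-((heading-h+90)%180-90)
    print("shift",s.round(2).tolist(),"turn",round(t,1),"| at",p.round(4).tolist(),"t",round(o["t"],2),"F",np.round(o["contact_force"],1).tolist(),"w",round(o["gripper_width"],3),"q7",round(o["q"][6],2))
E
python3 - <<'E'
from h import *
c=get_calibration("top")
g=lambda r,q,z: at_z(c,(160+(r+.5)/4.5-.5,245+(q+.5)/4.5-.5),z)
f,n=g(92,481,.021),g(345,468,.021)
d=f-n; yaw=np.arctan2(d[1],d[0]); print("studs",f,n,np.linalg.norm(d),np.degrees(yaw))
ex=np.array([np.cos(yaw),np.sin(yaw),0]); ey=np.array([-ex[1],ex[0],0])
o=(f+n)/2*[1,1,0]-.061*ey; H=o-.128*ey+[0,0,.078]; print("tray",o,"handle",H, "handle seen",g(225,755,.084))
a,b=g(90,65,.004),g(390,157,.004); print("bar",a,b,(a+b)/2,np.linalg.norm(a-b),np.degrees(np.arctan2(*(a-b)[1::-1])), "grip",g(226,100,.082))
print(np.degrees(yaw)+90)
go([0.50,0.19,0.30],np.degrees(yaw)+90)
E
```

```text
studs [ 0.63433192 -0.07758607  0.021     ] [ 0.45093619 -0.06146316  0.021     ] 0.18410307646973678 -5.024139387618333
tray [ 0.53729195 -0.13029024  0.        ] handle [ 0.5260823  -0.25779845  0.078     ] handle seen [ 0.52379659 -0.2569755   0.084     ]
bar [0.64618442 0.22595648 0.004     ] [0.425493  0.1611188 0.004    ] [0.53583871 0.19353764 0.004     ] 0.23001876639196966 16.37244099129785 grip [0.53396821 0.19336398 0.082     ]
84.97586061238167
shift [-28.07, 36.14, -5.17] turn -21.7 | at [0.3032, 0.6031, 0.2483] t 0.85 F [-0.3, 0.0, 0.0] w 0.997 q7 -0.08
```

Request:
carry_out([
  [[-2,2.5,-1],-3],
  [[-6,8,-2],-8],
  [[-10,13,-3],-14],
  [[-14,18,-4],-20],
  [[-18,23,-5],-21.7],
  [[-22,28,-5.2],-21.7],
  [[-26,33,-5.2],-21.7],
  [[-28,36,-5.2],-21.7],
  [[-28.1,36.1,-5.2],-21.7],
  [[-28.1,36.1,-5.2],-21.7],
], hand=1, newtons=40)

```text
t: 2.1
eef_pos: [0.4993, 0.1905, 0.3004]
tool_rot: [-0.0, 0.737, 0.676, 0.0]
contact_force: [-0.1, 0.2, -1.0]
gripper_width: 1.003
```

```bash
python3 - <<'E'
from h import *
c=get_calibration("wrist"); save("d.png",read_camera("wrist")); print(np.round(np.array(c["world_from_camera"]),3).tolist(),K(c))
Z=dict(bar_grip=.082,bar_hole_near=.004,bar_hole_far=.004,bar_slot_near=.004,bar_slot_far=.004)
for q,z in Z.items():
    print(q,[(round(d["score"],2),np.round(d["centre"]).tolist(),np.round(at_z(c,d["centre"],z),4)[:2].tolist()) for d in models.spot_in(q,"wrist")[:3]])
go([0.526,-0.258,0.25],85)
np.save("wd.npy",np.array(c["world_from_camera"]))
E
```

```text
[[0.088, 0.957, 0.278, 0.428], [0.996, -0.085, -0.023, 0.196], [0.001, 0.279, -0.96, 0.426], [0.0, 0.0, 0.0, 1.0]] (np.float64(277.06823018808785), 318.0258816039092, 200.3670539938949)
bar_grip [(0.78, [264.0, 456.0], [0.6364, 0.3704]), (0.74, [374.0, 156.0], [0.7904, -0.0928]), (0.59, [184.0, 321.0], [0.5071, 0.1928])]
bar_hole_near [(0.97, [375.0, 157.0], [0.8754, -0.1566]), (0.78, [266.0, 455.0], [0.6883, 0.4078]), (0.72, [186.0, 320.0], [0.5282, 0.1908])]
bar_hole_far [(0.64, [263.0, 450.0], [0.6815, 0.4002]), (0.61, [186.0, 321.0], [0.5283, 0.1919]), (0.52, [197.0, 116.0], [0.5171, -0.1323])]
bar_slot_near [(0.97, [187.0, 318.0], [0.5284, 0.1875]), (0.91, [263.0, 455.0], [0.6814, 0.408]), (0.89, [376.0, 161.0], [0.8765, -0.15])]
bar_slot_far [(0.75, [182.0, 322.0], [0.5218, 0.1947]), (0.63, [374.0, 155.0], [0.8721, -0.1607]), (0.6, [266.0, 452.0], [0.6864, 0.4035])]
shift [-44.51, 6.5, 5.02] turn 0.1 | at [0.499, 0.191, 0.3003] t 2.4 F [0.1, 0.1, 0.5] w 1.001 q7 1.03
```

View pics/d.png

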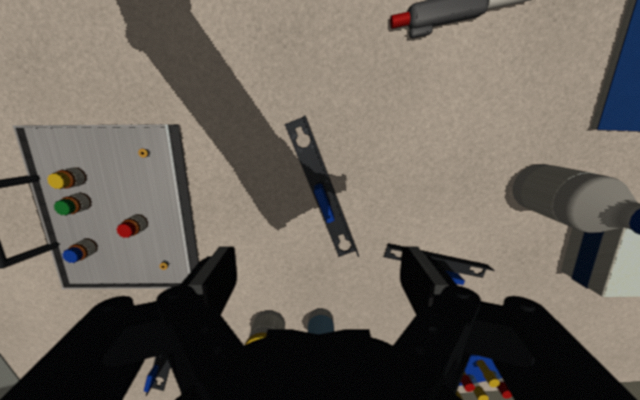

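The wrist view shows the middle bar lying clear, centred near (186,322). The tray is to the left, with studs at (153,144) and (265,165). Next I move over the handle.

Request:
carry_out([
  [[-3,0.5,0],0],
  [[-8,1.5,1],0],
  [[-14,2,2],0],
  [[-20,3,3],0],
  [[-26,4,4],0],
  [[-32,5,5],0],
  [[-38,6,6],0],
  [[-43,6.5,8],0],
  [[-44.5,6.5,9],0],
  [[-44.5,6.5,9],0],
])

```text
t: 3.65
eef_pos: [0.5254, -0.2578, 0.2093]
tool_rot: [-0.001, 0.737, 0.676, -0.0]
contact_force: [1.1, 0.5, 0.7]
gripper_width: 1.003
```

```bash
python3 - <<'E'
from h import *
c=get_calibration("wrist"); im=read_camera("wrist"); save("e.png",im)
print(proj(c,[.526,-.258,.078]))
for q,z in dict(tray_handle=.078,stud_near=.021,stud_far=.021).items():
    print(q,[(round(d["score"],2),np.round(d["centre"]).tolist(),np.round(at_z(c,d["centre"],z),4)[:2].tolist()) for d in models.spot_in(q,"wrist")[:3]])
np.save("we.npy",np.array(c["world_from_camera"]))
go([0.526,-0.258,0.076],85)
E
```

```text
[197.53259733 318.44782941]
tray_handle [(0.83, [161.0, 438.0], [0.5008, -0.1445])]
stud_near [(0.75, [165.0, 440.0], [0.5155, -0.1181])]
stud_far [(0.71, [161.0, 439.0], [0.5109, -0.1196])]
shift [-0.25, -0.1, 13.48] turn 0.3 | at [0.5271, -0.2557, 0.2108] t 3.85 F [0.4, 0.5, -0.5] w 0.999 q7 2.0
```

View pics/e.png

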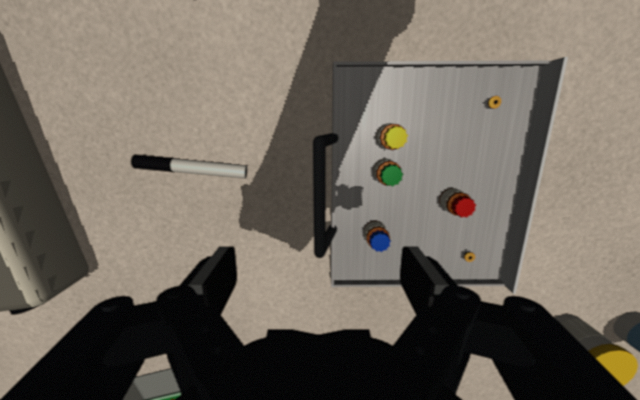

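The handle is centred at about (196,320), within 2 px of my prediction, and the studs are at (102,495) and (256,469). I'll descend half-open.

Request:
carry_out([
  [[0,-0.1,2],0.3],
  [[0,-0.1,5],0.3],
  [[0,-0.1,8],0.3],
  [[0,-0.1,10.5],0.3],
  [[0,-0.1,12.5],0.3],
  [[0,-0.1,13.4],0.3],
  [[0,-0.1,13.4],0.3],
  [[0,-0.1,13.4],0.3],
], hand=0.5)

```text
t: 4.85
eef_pos: [0.5269, -0.2556, 0.0778]
tool_rot: [0.001, 0.737, 0.676, 0.001]
contact_force: [-0.2, -0.0, -0.2]
gripper_width: 0.497
```

Request:
carry_out([
  [[0,0,0],0],
  [[0,0,0],0],
  [[0,0,0],0],
  [[0,0,0],0],
  [[0,0,0],0],
], hand=0, newtons=40)

```text
t: 5.48
eef_pos: [0.5275, -0.2562, 0.0787]
tool_rot: [0.002, 0.737, 0.676, 0.001]
contact_force: [-1.0, -0.6, 5.8]
gripper_width: 0.121
```

Request:
carry_out([
  [[0.2,0,-0.6],0],
  [[0.42,0,-1.2],0],
  [[0.9,0,-2.3],0],
  [[1.4,0,-3.5],0],
  [[2.0,0,-4.6],0],
  [[2.7,0,-5.65],0],
  [[3.4,0,-6.7],0],
  [[3.75,0,-7.2],0],
  [[4.1,0,-7.7],0],
  [[4.1,0,-7.7],0],
])

```text
t: 6.72
eef_pos: [0.531, -0.2152, 0.156]
tool_rot: [0.002, 0.737, 0.676, 0.002]
contact_force: [0.7, -2.7, -3.9]
gripper_width: 0.12
```

```bash
python3 - <<'E'
from h import *
p,M,o=tool(); d=p-[.5275,-.2562,.0787]; print(d.round(4),M.T@d, o["contact_force"],o["torque"],o["gripper_width"])
save("f.png",np.vstack([read_camera("wrist"),]))
E
```

```text
[0.0035 0.041  0.0773] [ 0.04117646  0.00033041 -0.07733977] [ 0.70509138 -2.66400728 -3.93224999] [-0.80296519 -0.03878496  0.03717057] 0.12040752301477174
```

View pics/f.png

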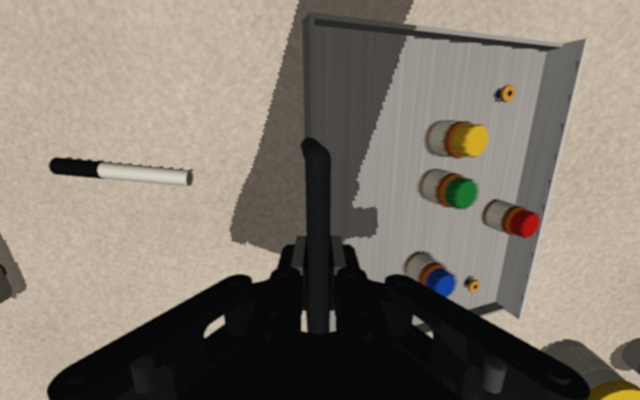

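The tray is tilted about 0.35 rad. The red vial is already at the fence and the others are on their way down, so I'll tilt a little more and hold.

Request:
carry_out([
  [[0.4,0,-0.5],0],
  [[0.8,0,-1.0],0],
  [[1.25,0,-1.45],0],
  [[1.7,0,-1.9],0],
  [[2.2,0,-2.4],0],
  [[2.2,0,-2.4],0],
  [[2.2,0,-2.4],0],
  [[2.2,0,-2.4],0],
  [[2.2,0,-2.4],0],
  [[2.2,0,-2.4],0],
])

```text
t: 8.02
eef_pos: [0.533, -0.194, 0.18]
tool_rot: [0.002, 0.737, 0.676, 0.002]
contact_force: [-0.7, -4.3, -0.9]
gripper_width: 0.118
```

```bash
python3 - <<'E'
from h import *
p,M,o=tool(); d=p-[.5275,-.2562,.0787]; print(M.T@d, o["contact_force"],o["gripper_width"])
save("g.png",read_camera("wrist"))
E
```

```text
[ 0.06233538  0.00062352 -0.10130893] [-0.74168611 -4.26341768 -0.85382866] 0.11841023335825816
```

View pics/g.png

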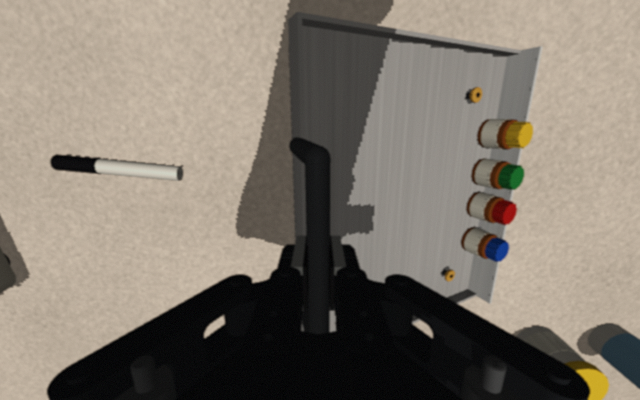

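All four vials now stand in one row at the fence: caps at (134,518), (176,511), (212,505) and (249,497). I'll lower it the same way.

Request:
carry_out([
  [[-0.5,0,0.55],0],
  [[-1.35,0,1.5],0],
  [[-2.15,0,2.45],0],
  [[-2.9,0,3.45],0],
  [[-3.6,0,4.5],0],
  [[-4.25,0,5.55],0],
  [[-4.8,0,6.65],0],
  [[-5.35,0,7.8],0],
  [[-5.6,0,8.35],0],
  [[-5.8,0,8.9],0],
])

```text
t: 9.32
eef_pos: [0.528, -0.2514, 0.0904]
tool_rot: [0.001, 0.737, 0.676, 0.002]
contact_force: [-1.6, 2.0, -1.3]
gripper_width: 0.12
```

```bash
python3 - <<'E'
from h import *
go([.5275,-.2562,.0782])
E
```

```text
shift [-0.48, -0.01, 1.22] turn 0 | at [0.528, -0.2514, 0.0904] t 9.32 F [-1.6, 2.0, -1.3] w 0.12 q7 2.06
```

Request:
carry_out([
  [[-0.12,0,0.3],0],
  [[-0.22,0,0.55],0],
  [[-0.32,0,0.8],0],
  [[-0.38,0,0.95],0],
  [[-0.43,0,1.08],0],
  [[-0.46,0,1.16],0],
  [[-0.48,0,1.2],0],
  [[-0.48,0,1.23],0],
  [[-0.48,0,1.23],0],
])

```text
t: 10.45
eef_pos: [0.5277, -0.2558, 0.0814]
tool_rot: [0.001, 0.737, 0.676, 0.003]
contact_force: [-10.7, 7.8, 30.0]
gripper_width: 0.122
```

Request:
carry_out([
  [[0,0,0],0],
  [[0,0,0],0],
  [[0,0,0],0],
], hand=0.4)

```text
t: 10.82
eef_pos: [0.5279, -0.2562, 0.0813]
tool_rot: [0.001, 0.737, 0.676, 0.002]
contact_force: [0.8, 0.1, 0.4]
gripper_width: 0.4
```

Request:
carry_out([
  [[0,0,-1],0],
  [[0,0,-4],0],
  [[0,0,-8],0],
  [[1,0,-12],0],
  [[4,0,-15],0],
  [[9,0,-17],0],
  [[13,0,-17],0],
  [[14,0,-17],0],
  [[14,0,-17],0],
], hand=0.6)

```text
t: 11.95
eef_pos: [0.5391, -0.117, 0.2518]
tool_rot: [0.001, 0.737, 0.676, 0.002]
contact_force: [0.5, 0.4, 0.7]
gripper_width: 0.6
```

```bash
python3 - <<'E'
from h import *
go([.5,.1,.25],106)
c=get_calibration("wrist"); im=read_camera("wrist"); save("i.png",im); t=read_camera("top"); save("j.png",t); save("k.png",read_camera("scene"))
np.save("wi.npy",np.array(c["world_from_camera"]))
E
```

```text
shift [21.28, -5.78, 0.18] turn -21.0 | at [0.5391, -0.117, 0.2518] t 11.95 F [0.5, 0.4, 0.7] w 0.6 q7 1.7
```

View pics/i.png

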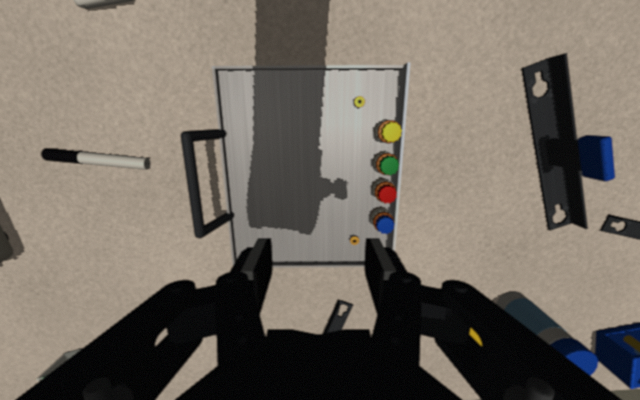

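The tray is flat, with the vials in their row and the studs at (102,360) and (240,354). I'll measure the studs and move over the bar.

```bash
cat >> h.py <<'E'
def stud(im,rc,c,w=9):
    r,q=map(int,np.round(rc)); a=im[r-w:r+w+1,q-w:q+w+1].astype(float); m=np.clip(a[...,0]-a[...,2]-25,0,None)
    m[m<0.25*m.max()]=0
    i,j=np.mgrid[-w:w+1,-w:w+1]; rc=(r+(i*m).sum()/m.sum(),q+(j*m).sum()/m.sum()); return np.round(rc,1),at_z(c,rc,.021)
def studs(im,c,rf,rn,w=9):
    (a,f),(b,n)=stud(im,rf,c,w),stud(im,rn,c,w); d=f-n
    print(a,b,"far",f.round(4),"near",n.round(4),"len",round(np.linalg.norm(d),4),"yaw",round(np.degrees(np.arctan2(d[1],d[0])),2),"mid",((f+n)/2).round(4)); return f,n
E
python3 - <<'E'
from h import *
L=lambda n: cv2.cvtColor(cv2.imread("pics/"+n),cv2.COLOR_BGR2RGB)
c=get_calibration("wrist"); c["world_from_camera"]=np.load("wi.npy"); studs(L("i.png"),c,(240,354),(102,360))
c["world_from_camera"]=np.load("we.npy"); studs(L("e.png"),c,(256,469),(102,495),8)
c=get_calibration("top"); studs(L("j.png"),c,(180,352),(236,349),4); studs(L("a.png"),c,(180,352),(236,349),4)
go([.52,.19,.25],106.4)
E
```

```text
[240.  354.2] [101.3 359.1] far [ 0.6349 -0.0748  0.021 ] near [ 0.4523 -0.0595  0.021 ] len 0.1832 yaw -4.78 mid [ 0.5436 -0.0671  0.021 ]
[256.7 469.4] [101.7 494.4] far [ 0.6351 -0.0771  0.021 ] near [ 0.4521 -0.062   0.021 ] len 0.1836 yaw -4.69 mid [ 0.5436 -0.0696  0.021 ]
[179.9 350.6] [236.2 348. ] far [ 0.6348 -0.0745  0.021 ] near [ 0.4513 -0.0595  0.021 ] len 0.1841 yaw -4.69 mid [ 0.543 -0.067  0.021]
[180.2 351.4] [236.2 348.9] far [ 0.6338 -0.0771  0.021 ] near [ 0.4513 -0.0623  0.021 ] len 0.1831 yaw -4.66 mid [ 0.5425 -0.0697  0.021 ]
shift [30.59, -4.66, 0.16] turn -21.6 | at [0.5388, -0.1189, 0.2516] t 12.1 F [0.6, -0.2, 0.1] w 0.6 q7 1.7
```

Request:
carry_out([
  [[2,-0.5,0],-3],
  [[6,-1,0],-7],
  [[11,-2,0],-12],
  [[16,-3,0],-17],
  [[21,-4,0],-21],
  [[26,-4.5,0],-21.6],
  [[29.5,-4.7,0],-21.6],
  [[30.6,-4.7,0],-21.6],
  [[30.6,-4.7,0],-21.6],
])

```text
t: 13.22
eef_pos: [0.5193, 0.1901, 0.2514]
tool_rot: [0.002, 0.598, 0.801, 0.001]
contact_force: [1.2, -0.1, -0.7]
gripper_width: 0.6
```

```bash
python3 - <<'E'
from h import *
c=get_calibration("wrist"); im=read_camera("wrist"); save("l.png",im)
np.save("wl.npy",np.array(c["world_from_camera"]))
print(proj(c,[.535,.1935,.004]),proj(c,[.535,.1935,.082]))
cv2.imwrite("pics/l2.png",cv2.resize(cv2.cvtColor(im,cv2.COLOR_RGB2BGR)[30:280,200:460],None,fx=2.3,fy=2.3,interpolation=cv2.INTER_CUBIC))
go([.535,.1935,.068],106.4)
E
```

```text
[184.80885461 317.71046654] [200.92083677 317.61073177]
shift [0.04, 1.54, 18.35] turn 0.0 | at [0.5195, 0.1888, 0.2515] t 13.28 F [0.5, -0.1, -0.5] w 0.602 q7 1.44
```

View pics/l2.png

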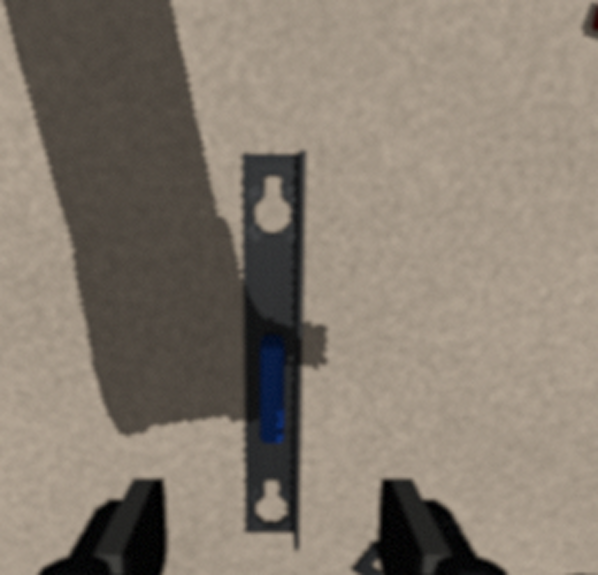

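The bar is straight ahead, with its holes at crop (212,272) and (508,271), slots towards the robot and web on the +y side, so its orientation is right. I'll compute its pose.

```bash
python3 - <<'E'
from h import *
c=get_calibration("wrist"); c["world_from_camera"]=np.load("wl.npy")
g=lambda r,q,z: at_z(c,(30+(r+.5)/2.3-.5,200+(q+.5)/2.3-.5),z)
n,f=g(212,272,.004),g(508,271,.004); d=f-n; u=d/np.linalg.norm(d)
print(n,f,np.linalg.norm(d),np.degrees(np.arctan2(d[1],d[0])),"origin",(n+f)/2-.008*u)
im=cv2.cvtColor(cv2.imread("pics/l.png"),cv2.COLOR_BGR2RGB).astype(int)
m=(im[...,2]-im[...,0]>35); m[:150]=0;m[230:]=0;m[:,:290]=0;m[:,340:]=0
r,q=np.nonzero(m); print(r.min(),r.max(),q.min(),q.max())
# top face bounds: rows fitted from far end (bottom edge in the image belongs to the top or lower front)
G=(n+f)/2-.008*u
for dx in(-.025,.025):
  for z in(.052,.082): print(dx,z,proj(c,[G[0]+dx*u[0],G[1]+dx*u[1],z]).round(1))
go([G[0],G[1],.068],np.degrees(np.arctan2(d[1],d[0]))+90)
E
```

```text
[0.45468821 0.17018615 0.004     ] [0.63109406 0.22156987 0.004     ] 0.18373707351557528 16.23985441037043 origin [0.53521034 0.19364074 0.004     ]
180 222 313 323
-0.025 0.052 [173.8 317.8]
-0.025 0.082 [179.1 317.8]
0.025 0.052 [213.5 317.7]
0.025 0.082 [222.2 317.6]
shift [0.05, 1.56, 18.35] turn 0.2 | at [0.5195, 0.1888, 0.2515] t 13.28 F [0.5, -0.1, -0.5] w 0.602 q7 1.44
```

Request:
carry_out([
  [[0,1,3],0.2],
  [[0,1.56,7],0.2],
  [[0.05,1.56,11],0.2],
  [[0.05,1.56,14.5],0.2],
  [[0.05,1.56,17],0.2],
  [[0.05,1.56,18.1],0.2],
  [[0.05,1.56,18.2],0.2],
  [[0.05,1.56,18.2],0.2],
])

```text
t: 14.28
eef_pos: [0.536, 0.1935, 0.0706]
tool_rot: [0.002, 0.601, 0.799, 0.002]
contact_force: [-0.4, -0.5, 0.5]
gripper_width: 0.598
```

Request:
carry_out([
  [[0,0,0],0],
  [[0,0,0],0],
  [[0,0,0],0],
  [[0,0,0],0],
  [[0,0,0],0],
], hand=0, newtons=60)

```text
t: 14.9
eef_pos: [0.5364, 0.1937, 0.0712]
tool_rot: [0.003, 0.601, 0.8, 0.002]
contact_force: [-2.5, 0.1, 5.9]
gripper_width: 0.132
```

```bash
python3 - <<'E'
from h import *
p,M,o=tool(); print(p, np.degrees(np.arctan2(M[1,0],M[0,0])), o["gripper_width"])
# tray frame: mid studs and yaw; bar origin at mid studs - 8 mm along x
yaw=np.radians(-4.72); ex=np.array([np.cos(yaw),np.sin(yaw)]); tgt=np.array([.5433,-.067])-.008*ex
print(tgt); go([*tgt,.19],90-4.72)
E
```

```text
[0.5363671  0.19373396 0.07120023] 106.17060220987678 0.13184619205953443
[ 0.53532713 -0.06634171]
shift [-24.97, -7.26, -11.9] turn 20.9 | at [0.5364, 0.1937, 0.0712] t 14.9 F [-2.5, 0.1, 5.9] w 0.132 q7 1.48
```

Request:
carry_out([
  [[0,0,-1],0],
  [[0,0,-4],0],
  [[0,0,-8],0],
  [[-2,-0.5,-11],2],
  [[-5,-1.5,-12],6],
  [[-9,-2.5,-12],11],
  [[-14,-4,-12],16],
  [[-19,-5.5,-12],20.9],
  [[-23,-7,-12],20.9],
  [[-25,-7.3,-12],20.9],
])

```text
t: 16.15
eef_pos: [0.5325, -0.0716, 0.19]
tool_rot: [0.002, 0.738, 0.675, 0.001]
contact_force: [0.1, 0.3, -2.6]
gripper_width: 0.129
```

```bash
python3 - <<'E'
from h import *
go([.5365,-.0664,.15],90-4.72)
c=get_calibration("wrist"); im=read_camera("wrist"); save("m.png",im); save("m2.png",im[60:330,180:480].repeat(2,0).repeat(2,1)); np.save("wm.npy",np.array(c["world_from_camera"]))
for p in([.6349,-.0746,.021],[.4517,-.0595,.021]): print(proj(c,p))
E
```

```text
shift [0.56, 0.33, 4.0] turn -0.4 | at [0.5325, -0.0716, 0.19] t 16.15 F [0.1, 0.3, -2.6] w 0.129 q7 1.62
[269.90332092 323.92958454]
[108.26087267 323.37508217]
```

View pics/m.png

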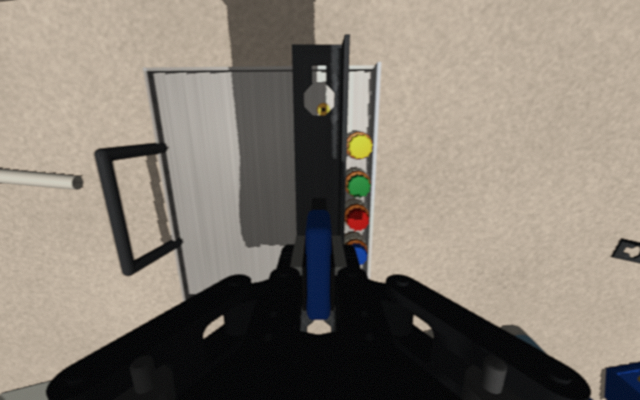

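The near stud is visible through the near keyhole at about (110,323), as predicted (108,323). The hole centre is at about (99.5,320). I'll work out the bar's actual offset in the hand.

```bash
python3 - <<'E'
from h import *
c=get_calibration("wrist"); c["world_from_camera"]=np.load("wm.npy")
p,M,o=tool(); h=np.degrees(np.arctan2(M[1,0],M[0,0]))-90; ex=np.array([np.cos(np.radians(h)),np.sin(np.radians(h))]); ey=np.array([-ex[1],ex[0]])
im=cv2.cvtColor(cv2.imread("pics/m.png"),cv2.COLOR_BGR2RGB)
g=cv2.cvtColor(im,cv2.COLOR_RGB2GRAY)
for r in(70,75,80,85,90,95,100,105,110,115,120): print(r,g[r,286:344:2].tolist())
zt=p[2]-.071+.004
for rc in((99.5,320),): 
    d=at_z(c,rc,zt)[:2]-p[:2]; print("hole rel TCP along bar x,y mm",d@ex*1e3,d@ey*1e3)
for dx,dy in((-84,0),(-94,0),(-74,0),(-84,10),(-84,-10),(-104.5,0),(-100,4.5),(-100,-4.5)):
    w=p[:2]+((dx-1.2)*ex+dy*ey)/1e3; print(dx,dy,proj(c,[*w,zt]).round(1))
print(h); print(stud(im,(109,323),c,6))
E
```

```text
70 [52, 52, 53, 39, 25, 26, 27, 26, 26, 26, 29, 26, 27, 45, 51, 60, 92, 93, 73, 67, 38, 24, 33, 52, 64, 59, 42, 24, 20]
75 [87, 84, 86, 63, 25, 25, 25, 27, 26, 26, 29, 26, 25, 63, 85, 137, 202, 207, 210, 204, 110, 25, 34, 61, 75, 62, 37, 22, 20]
80 [86, 84, 87, 63, 26, 25, 24, 26, 26, 27, 28, 27, 24, 65, 82, 136, 201, 207, 200, 186, 96, 22, 28, 56, 72, 68, 46, 18, 21]
85 [87, 84, 86, 66, 27, 29, 26, 28, 26, 29, 27, 27, 49, 79, 83, 82, 84, 87, 87, 93, 111, 66, 30, 52, 77, 78, 49, 20, 22]
90 [88, 86, 88, 66, 27, 26, 26, 25, 27, 29, 63, 86, 84, 85, 83, 82, 87, 88, 85, 91, 156, 204, 195, 122, 73, 69, 35, 20, 25]
95 [90, 88, 88, 72, 32, 24, 25, 25, 30, 67, 85, 86, 85, 83, 83, 83, 86, 86, 86, 97, 170, 202, 203, 198, 130, 57, 38, 18, 27]
100 [88, 85, 88, 70, 31, 26, 26, 26, 30, 66, 84, 87, 83, 84, 83, 85, 85, 87, 85, 92, 170, 204, 205, 197, 114, 57, 38, 22, 25]
105 [90, 85, 86, 77, 33, 25, 25, 27, 26, 62, 86, 86, 84, 85, 85, 82, 82, 90, 87, 84, 113, 179, 200, 197, 110, 54, 34, 18, 31]
110 [90, 86, 87, 77, 34, 23, 26, 25, 26, 24, 34, 66, 85, 84, 84, 85, 143, 136, 43, 35, 105, 152, 95, 52, 66, 62, 34, 18, 33]
115 [89, 88, 87, 82, 39, 24, 26, 25, 26, 25, 27, 27, 28, 40, 56, 60, 91, 75, 55, 54, 33, 24, 33, 55, 76, 72, 41, 20, 35]
120 [89, 89, 87, 84, 38, 25, 25, 25, 26, 26, 24, 27, 27, 24, 26, 24, 24, 26, 25, 26, 23, 24, 35, 63, 79, 64, 31, 15, 35]
hole rel TCP along bar x,y mm -84.3189186181481 2.515382141345429
-84 0 [ 98.1 316.2]
-94 0 [ 81.5 316.1]
-74 0 [114.1 316.2]
-84 10 [ 98.1 331.5]
-84 -10 [ 98.1 300.8]
-104.5 0 [ 63.6 316.1]
-100 4.5 [ 71.4 323.2]
-100 -4.5 [ 71.3 309.1]
-5.256749512595746
(array([108.9, 322.7]), array([ 0.45222317, -0.06021184,  0.021     ]))
```

Request:
carry_out([
  [[0.2,0.15,1.5],-0.3],
  [[0.4,0.33,3],-0.4],
  [[0.45,0.33,5],-0.4],
  [[0.45,0.33,6],-0.4],
  [[0.45,0.33,6.2],-0.4],
  [[0.45,0.33,6.2],-0.4],
])

```text
t: 16.95
eef_pos: [0.5373, -0.0694, 0.1283]
tool_rot: [0.003, 0.736, 0.677, 0.001]
contact_force: [0.8, 0.2, -2.1]
gripper_width: 0.127
```

```bash
python3 - <<'E'
from h import *
go([.5365,-.0664,.126],90-4.72)
p,M,o=tool(); h=np.arctan2(M[1,0],M[0,0])-np.pi/2; ex=np.array([np.cos(h),np.sin(h)]); ey=np.array([-ex[1],ex[0]])
W=lambda dx,dy,z:[*(p[:2]+((dx-1.2)*ex+dy*ey)/1e3),z]
zt=p[2]-.067
out=[]
for n,P in(("wrist",W(-84,0,zt)),("scene",W(100,0,zt)),("top",W(0,0,zt))):
    c=get_calibration(n); im=read_camera(n); save("n_"+n+".png",im)
    print(n,"holes",proj(c,W(-84,0,zt)).round(1),proj(c,W(100,0,zt)).round(1),"studs",proj(c,[.4517,-.0595,.021]).round(1),proj(c,[.6349,-.0746,.021]).round(1))
    r,q=np.round(proj(c,P)).astype(int); 
    if n=="top": continue
    s=20 if n=="scene" else 40; k=360//(2*s)
    r=max(r,s)
    out.append(cv2.resize(im[r-s:r+s,q-s:q+s],(360,360),interpolation=cv2.INTER_CUBIC)); print("crop origin",r-s,q-s,"scale",360/(2*s))
    if n=="wrist":
        np.save("wn.npy",np.array(c["world_from_camera"])); g=cv2.cvtColor(im,cv2.COLOR_RGB2GRAY)
save("n.png",np.hstack(out))
E
```

```text
shift [0.3, -0.11, 0.23] turn -0.1 | at [0.5373, -0.0694, 0.1283] t 16.95 F [0.8, 0.2, -2.1] w 0.127 q7 1.66
wrist holes [ 96.7 319. ] [329.6 319.1] studs [ 99.2 322.3] [298.5 322.1]
crop origin 57 279 scale 4.5
scene holes [219.1 278.8] [252.8 330.9] studs [225.4 280.1] [258.3 330.8]
crop origin 233 311 scale 9.0
top holes [234.8 349.9] [177.  352.6] studs [236.1 348. ] [179.9 350.6]
```

View pics/n.png

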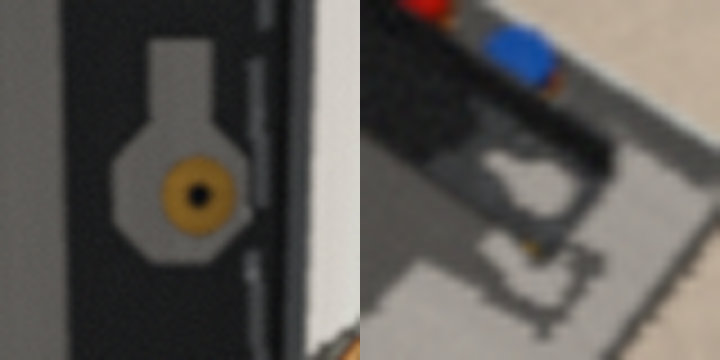

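Left pane: the near stud, at crop (193,199), lies inside the round hole, whose centre is at (193,181). Right pane: the far hole is centred at about (190,185), within 1 px of the prediction. I'll compute the last alignment.

```bash
python3 - <<'E'
from h import *
c=get_calibration("wrist")
p,M,o=tool(); print(np.abs(np.load("wn.npy")-c["world_from_camera"]).max()); c["world_from_camera"]=np.load("wn.npy")
u=lambda r,q:(57+(r+.5)/4.5-.5,279+(q+.5)/4.5-.5)
h=at_z(c,u(193,181.5),.1283-.069); s=at_z(c,u(194,199),.021)
d=s-h; d[2]=0; print(h,s,"needed (tool x,y cm)",M.T@d*100)
cs=get_calibration("scene"); hf=at_z(cs,(233+190.5/9-.5,311+185.5/9-.5),.1283-.067); print("far hole",hf,"need",M.T@(np.array([.6349,-.0746,hf[2]])-hf)*100)
go(p)
E
```

```text
0.0009657713634231846
[ 0.45403858 -0.0624422   0.0593    ] [ 0.45214204 -0.05910404  0.021     ] needed (tool x,y cm) [ 0.31655591 -0.21723407 -0.00188398]
far hole [ 0.63763386 -0.07963465  0.0613    ] need [ 0.47850463 -0.31502813 -0.00275994]
shift [0.0, 0.0, 0.0] turn 0 | at [0.5376, -0.0696, 0.1288] t 17.1 F [-0.1, 0.3, -2.1] w 0.128 q7 1.66
```

Request:
carry_out([
  [[0.2,-0.12,0],-0.1],
  [[0.38,-0.25,0],-0.2],
  [[0.38,-0.25,0],-0.2],
  [[0.38,-0.25,0.5],-0.2],
  [[0.38,-0.25,1.2],-0.2],
  [[0.38,-0.25,1.9],-0.2],
  [[0.38,-0.25,2.5],-0.2],
  [[0.38,-0.25,2.9],-0.2],
  [[0.38,-0.25,2.9],-0.2],
  [[0.38,-0.25,2.9],-0.2],
])

```text
t: 18.35
eef_pos: [0.5358, -0.0657, 0.1]
tool_rot: [0.003, 0.735, 0.678, 0.002]
contact_force: [0.0, 0.2, -1.9]
gripper_width: 0.131
```

```bash
python3 - <<'E'
from h import *
p,M,o=tool(); c=get_calibration("wrist"); im=read_camera("wrist"); save("o.png",im); save("o_scene.png",read_camera("scene")); np.save("wo.npy",np.array(c["world_from_camera"]))
st,sw=stud(im,proj(c,[.4521,-.0591,.021]),c,9); print("stud px",st,sw)
# hole outline: region brighter than the flange connected around the stud
g=cv2.GaussianBlur(cv2.cvtColor(im,cv2.COLOR_RGB2GRAY),(3,3),0); m=(g>45).astype(np.uint8); r0,q0=np.round(st).astype(int)
m[r0-8:r0+9,q0-8:q0+9]=1
for r in range(r0-40,r0+26,3): print(r,"".join("#" if v else "." for v in (g[r,q0-40:q0+40]>45)))
print("cols from",q0-40)
go(p)
E
```

```text
stud px [100.1 318.2] [ 0.45231467 -0.05947411  0.021     ]
60 ###############...........................................####....##############
63 ###############...........................................####....##############
66 ###############...................##############........###.......##############
69 ###############...................###############......####.......##############
72 ###############...................###############......####.......##############
75 ###############...................###############.......####......##############
78 ###############...................###############.......####......##############
81 ###############...................###############.......####......##############
84 ################.................################.......####......##############
87 ################..............######################....####......##############
90 ################...........############################.#####.....##############
93 ################..........###################################.....##############
96 ################.........####
[... 233 characters left out ...]
########..........###################################....###############
108 ################...........############################..........###############
111 ################..............######################....##.......###############
114 ################.................################......####......###############
117 ################.......................................####......###############
120 ################.......................................####......###############
123 #################......................................####......###############
cols from 278
shift [-0.0, 0.0, 0.01] turn 0 | at [0.5358, -0.0657, 0.1] t 18.45 F [-0.8, -0.8, -2.0] w 0.131 q7 1.67
```

```bash
python3 - <<'E'
from h import *
p,M,o=tool(); c=get_calibration("wrist"); c["world_from_camera"]=np.load("wo.npy")
h=at_z(c,(99.6,319.2),.031); s=at_z(c,(100.1,318.2),.021); d=s-h; d[2]=0; print(M.T@d*100)
E
```

```text
[-6.62114651e-02 -2.68364485e-02 -9.90941317e-05]
```

Aligned within 0.7 mm at the near stud, so I'll lower.

Request:
carry_out([
  [[0,0,0.3],0],
  [[0,0,0.6],0],
  [[0,0,0.9],0],
  [[0,0,1.2],0],
  [[0,0,1.5],0],
  [[0,0,1.7],0],
  [[0,0,1.8],0],
  [[0,0,1.8],0],
])

```text
t: 19.45
eef_pos: [0.536, -0.0658, 0.0822]
tool_rot: [0.003, 0.735, 0.678, 0.002]
contact_force: [-2.1, -0.0, 0.9]
gripper_width: 0.132
```

```bash
python3 - <<'E'
from h import *
p,M,o=tool(); go(p); print(o["torque"])
c=get_calibration("wrist"); im=read_camera("wrist"); save("p.png",im)
st,sw=stud(im,proj(c,[.4521,-.0591,.021]),c,9); print("stud px",st,sw)
g=cv2.GaussianBlur(cv2.cvtColor(im,cv2.COLOR_RGB2GRAY),(3,3),0); r0,q0=np.round(st).astype(int)
for r in range(r0-40,r0+22,4): print(r,"".join("#" if v else "." for v in (g[r,q0-40:q0+40]>45)))
E
```

```text
shift [0.0, 0.0, 0.0] turn 0 | at [0.536, -0.0658, 0.0822] t 19.45 F [-2.1, -0.0, 0.9] w 0.132 q7 1.68
[ 0.03085349  0.17900336 -0.00085248]
stud px [ 98.  318.4] [ 0.45232557 -0.05935827  0.021     ]
58 ###############...................................................##############
62 ###############........................................####.......##############
66 ###############...................##############........####......##############
70 ###############..................################.......####......##############
74 ###############...................###############.......####......##############
78 ###############...................###############.......####......##############
82 ###############...................###############........####.....##############
86 ################...............####################......####.....##############
90 ################...........############################..####.....##############
94 ################.........####################################.....##############
98 ################.........#############......#################....###############
102 ################.........################################........###############
106 ################..........###############################........###############
110 ################.............########################..####......###############
114 ################.................################......####......###############
118 ################........................................####.....###############
```

Request:
carry_out([
  [[0,0.2,0],0],
  [[0,0.4,0],0],
  [[0,0.6,0],0],
  [[0,0.8,0],0],
  [[0,1.0,0],0],
  [[0,1.2,0],0],
  [[0,1.4,0],0],
  [[0,1.55,0],0],
  [[0,1.6,0],0],
  [[0,1.6,0],0],
])

```text
t: 20.75
eef_pos: [0.5519, -0.0671, 0.0823]
tool_rot: [0.003, 0.735, 0.678, 0.002]
contact_force: [0.3, -0.1, -2.4]
gripper_width: 0.132
```

```bash
cat > chk.py <<'E'
from h import *
p,M,o=tool(); go(p)
c=get_calibration("wrist"); im=read_camera("wrist"); save("q.png",im)
st,sw=stud(im,proj(c,[.4521,-.0591,.021]),c,9); print("stud px",st,sw)
g=cv2.GaussianBlur(cv2.cvtColor(im,cv2.COLOR_RGB2GRAY),(3,3),0); r0,q0=np.round(st).astype(int)
for r in range(max(r0-26,0),r0+50,4): print(r,"".join("#" if v else "." for v in (g[r,q0-40:q0+40]>45)))
h=np.arctan2(M[1,0],M[0,0])-np.pi/2; ex=np.array([np.cos(h),np.sin(h)]); print("stud along bar x from TCP",(sw[:2]-p[:2])@ex*1e3,"perp",(sw[:2]-p[:2])@[-ex[1],ex[0]]*1e3,"yaw",np.degrees(h))
E
python3 chk.py
```

```text
shift [0.0, 0.0, 0.0] turn 0 | at [0.5519, -0.0671, 0.0823] t 20.75 F [0.3, -0.1, -2.4] w 0.132 q7 1.68
stud px [ 70.3 318.5] [ 0.45221923 -0.05925219  0.021     ]
44 #################################################################..#############
48 ###############....................................................#############
52 ###############...................................................##############
56 ###############..........................................####.....##############
60 ###############....................############..........####.....##############
64 ###############................####################.......####....##############
68 ###############...............#########....#########......####....##############
72 ###############...............#########.....########......###.....##############
76 ###############................####################...............##############
80 ###############..................################.................##############
84 ################.................################.................##############
88 ################.............########################.............##############
92 ################..........###############################........###############
96 ################.........###################################......##############
100 ################.........####################################.....##############
104 ################..........###################################....###############
108 ################...........############################..####....###############
112 ################...............####################..............###############
116 ################.................................................###############
stud along bar x from TCP -99.99141201771766 perp -0.32456104991792484 yaw -4.663912821501602
```

The near stud is in the slot, about 16 mm along, and the tray hasn't moved. I'll push about 0.7 mm further to make sure it is home, and watch the force.

Request:
carry_out([
  [[0,0.03,0],0],
  [[0,0.07,0],0],
  [[0,0.1,0],0],
  [[0,0.1,0],0],
])

```text
t: 21.3
eef_pos: [0.5529, -0.0671, 0.0823]
tool_rot: [0.003, 0.735, 0.678, 0.002]
contact_force: [-0.5, -1.0, -1.7]
gripper_width: 0.129
```

```bash
python3 chk.py | grep -v '##'; python3 - <<'E'
from h import *
im=read_camera("scene"); save("r.png",im)
E
```

```text
shift [0.0, 0.0, 0.0] turn 0 | at [0.5529, -0.0671, 0.0823] t 21.3 F [-0.5, -1.0, -1.7] w 0.129 q7 1.68
stud px [ 68.3 318.5] [ 0.45211501 -0.05923645  0.021     ]
stud along bar x from TCP -101.10081484087408 perp -0.3582080543320098 yaw -4.661830208084787
```

Request:
carry_out([
  [[0,0,0.05],0],
  [[0,0,0.05],0],
])

```text
t: 21.65
eef_pos: [0.5529, -0.0671, 0.0822]
tool_rot: [0.003, 0.735, 0.678, 0.002]
contact_force: [-2.9, 0.3, 5.9]
gripper_width: 0.129
```

Request:
carry_out([
  [[0,0,0],0],
  [[0,0,0],0],
  [[0,0,0],0],
  [[0,0,-0.5],0],
  [[0,0,-2],0],
  [[0,0,-5],0],
  [[0,0,-9],0],
  [[0,0,-13],0],
  [[0,0,-16],0],
  [[0,0,-16],0],
], hand=0.4)

```text
t: 22.9
eef_pos: [0.5534, -0.0671, 0.2458]
tool_rot: [0.005, 0.735, 0.678, 0.005]
contact_force: [0.1, -0.3, -0.1]
gripper_width: 0.401
```

```bash
python3 - <<'E'
from h import *
p,M,o=tool(); go(p)
c=get_calibration("wrist"); im=read_camera("wrist"); save("s.png",im)
sc=read_camera("scene"); save("s_scene.png",sc); t=read_camera("top"); save("s_top.png",t)
F,N=[.6349,-.0746,.021],[.4521,-.0592,.021]
print(proj(c,F),proj(c,N),proj(get_calibration("scene"),F),proj(get_calibration("top"),F))
np.save("ws.npy",np.array(c["world_from_camera"]))
a=cv2.resize(im[20:300,220:440],(440,560),interpolation=cv2.INTER_CUBIC)
b=cv2.resize(sc[200:290,250:365],(360,282),interpolation=cv2.INTER_CUBIC); d=cv2.resize(t[165:255,325:415],(360,278),interpolation=cv2.INTER_CUBIC)
save("s2.png",np.hstack([a,np.vstack([b,d])]))
E
```

```text
shift [0.0, 0.0, 0.0] turn 0 | at [0.5534, -0.0671, 0.2458] t 22.9 F [0.1, -0.3, -0.1] w 0.401 q7 1.6
[233.75129088 317.96863551] [ 90.21327568 318.13579386] [258.34473588 330.7798069 ] [179.90545424 350.58176443]
```

View pics/s2.png

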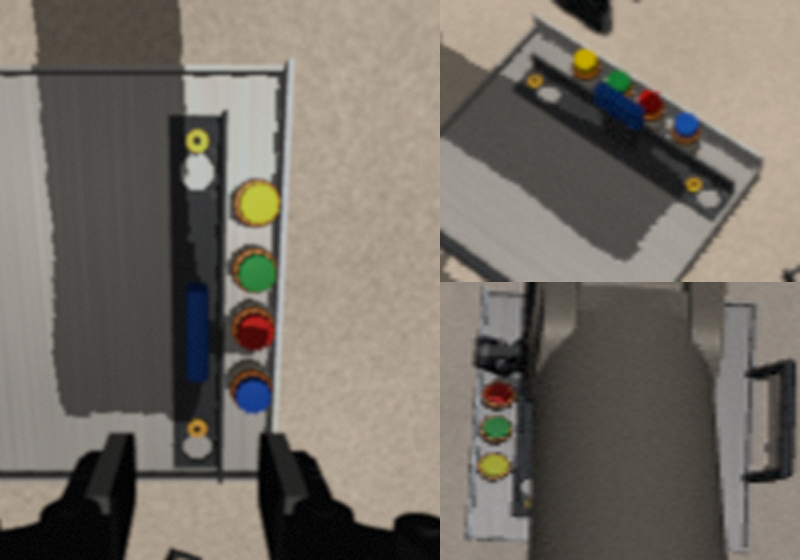

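Both studs sit in the narrow ends, the vials stand upright in the row and the bar is released. One numeric check of the seating:

```bash
python3 - <<'E'
from h import *
c=get_calibration("wrist"); c["world_from_camera"]=np.load("ws.npy"); im=cv2.cvtColor(cv2.imread("pics/s.png"),cv2.COLOR_BGR2RGB)
f,n=studs(im,c,(233.7,318),(90.2,318.1),7)
g=cv2.cvtColor(im,cv2.COLOR_RGB2GRAY)
for s,w in((n,(100,122)),(f,(238,256))):
    col=g[w[0]:w[1],317:321].mean(1); print(col.round().tolist())
    k=np.argmin(np.diff(col))+w[0]+.5
    for z in(.011,.015): print("hole edge row",k,"dist stud-edge mm (home 26)",np.linalg.norm(at_z(c,(k,318.5),z)[:2]-s[:2])*1e3)
E
```

```text
[233.6 318.3] [ 90.1 318.1] far [ 0.6346 -0.0742  0.021 ] near [ 0.452  -0.0592  0.021 ] len 0.1833 yaw -4.68 mid [ 0.5433 -0.0667  0.021 ]
[192.0, 192.0, 192.0, 191.0, 192.0, 191.0, 192.0, 192.0, 191.0, 192.0, 191.0, 192.0, 193.0, 188.0, 158.0, 98.0, 57.0, 54.0, 56.0, 56.0, 55.0, 56.0]
hole edge row 114.5 dist stud-edge mm (home 26) 27.425890946864257
hole edge row 114.5 dist stud-edge mm (home 26) 27.443618172153702
[139.0, 141.0, 143.0, 142.0, 142.0, 142.0, 141.0, 142.0, 142.0, 139.0, 116.0, 67.0, 34.0, 36.0, 48.0, 72.0, 93.0, 82.0]
hole edge row 248.5 dist stud-edge mm (home 26) 27.6633486350939
hole edge row 248.5 dist stud-edge mm (home 26) 25.641255906102344
```

```bash
python3 - <<'E'
from h import *
print(bot.hand_in())
E
```

```text
the job is handed in; nothing more can be done
None
```

The job is done and handed in at about 23 s on the robot's clock; no verdict was reported.

**What I did:**
- **Tray:** I took it by the handle and tipped it to about 0.48 rad. All four vials slid into one row along the fence, and I lowered it until it stood flat again.
- **Bar:** I picked up the 232 mm bar, lowered its keyholes over both studs, slid it about 17 mm away from the robot and let go.

**What the last checks showed:**
- **Seating:** both studs are in the narrow ends of the slots. The stud-to-hole-edge distance, 26 mm when home, measured 27.4 mm at the near stud and 25.6–27.7 mm at the far one. That puts the bar between 0.4 mm short of home and 1.7 mm past it. I stopped before feeling the end of the slot, so no force reading confirmed the seating.
- **Vials and gripper:** the vials stood upright in the row, and the gripper was clear of everything at 0.25 m.
- **Tray:** it was flat, but sat about 2.5 mm towards +y compared with the start. It read about 30 N of force as the tray touched down, so the landing was firmer than I intended. Fitting the bar did not move it.
- **Other things on the bench:** I did not deliberately touch any of them, but I did not measure their positions again at the end.

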